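Reset the tripped breaker under the push-latch cover

TASK

One of the two breakers in the bench power box has tripped: press the box's yellow cover at the ring so that it unlatches and springs open, press the breaker button that stands proud until it clicks and stays in, then push the cover back over and press it down until it latches flush again. Push with the fingertips only, pick nothing up, and leave the spool, jar, bodkin and hammer on the bench where they are.

Things in the scene. Friction and masses are not known exactly. Their poses are not given: they have to be found in the camera images.
- power_box: Grey bench power box, 150 (x) by 260 (y) by 80 mm high, screwed to the bench. Origin: centre of its underside; z up. Two sockets in the flat top at y > 0; the yellow cover lies flush in the top at y -2 to -120 mm, x within 63 mm. Under it is a well 130 by 120 mm with a white floor 50 mm above the bench, both breakers at y -58, x -24 and +24 mm, and two small rubber stops at the free edge's corners.
- cover (a joint): Cover angle, rad: 0 latched flush, 1.75 fully open (10 degrees past upright, over the sockets), -0.048 at the stop, ring 5 mm below flush. Push-push latch: press from 0 to the stop and let go, and a damped spring opens it fully in 2 s. To latch, swing it down without slamming, on to the stop, and let go: it rises to 0 and stays; another full press would open it. At the ring it takes 2 N, 8 at the stop.
- cover_press (a point): Centre of the black ring on the cover's outer face, moving with the cover: the place to press. On the middle line, 96 mm from the hinge, 24 mm from the free edge. The cover is a plate 126 mm along the hinge, 4 mm thick (outer face 2 mm outside the hinge axis), reaching 120 mm from the hinge.
- cover_hinge (a point): Middle of the cover's hinge axis, 78 mm above the bench, fixed in the box. The axis runs along the box's x; the closed cover reaches from it towards the box's -y, and swings up and over towards +y.
- tripped (a joint): Press-in of the tripped breaker's red button, m: 0 tripped and standing out (top 12 mm above the well's floor, white band showing), 0.007 fully in. It needs about 3 N, clicks over at the middle and then stays in by itself.
- tripped_top (a point): Centre of the top of the tripped breaker's button (18 mm across, upright, moves with it). The collar round it is 25 mm across and rises 3 mm. Which of the two places it has varies.
- healthy (a joint): Press-in of the other breaker's equal red button, m: about 0.007 and already in (top 5 mm above the well's floor). It stays so.
- cord_spool: Straw-coloured cord spool, standing, 68 mm across, 76 mm high; origin at the centre of its underside. Bystander.
- rivet_jar: Jar with brass cap, 52 mm across, 65 mm high; origin at the centre of its underside. Bystander.
- bodkin: Bodkin (steel spike, wooden handle 26 mm thick), lying, 190 mm long along its x; origin under its middle. Bystander.
- pin_hammer: Small hammer, lying, 240 mm long along its x, head at +x; origin under its middle. Bystander.

How it is judged:
By the outcome, as a careful person would: the job done as asked, in the order asked, and still so for the second after the job is handed in, with the robot touching nothing.
It also fails if it takes over 54 s, if anything falls off the work surface, if the arm or the gripper's body presses on something with over 40 N, if the wrist force passes 120 N, or if a joint passes its speed limit or range.

ROBOT

A 6-joint arm with a two-finger parallel gripper is mounted at the origin on the work surface. World frame = base frame: x ahead of the robot, y to its left, z up, the work surface at z = 0. Lengths are in m, angles in rad, forces in N, time in s.
With the tool pointing down it reaches from about 0.35 to 0.975 m from the base axis. Payload 4.9 kg.
Tool frame: the origin (TCP) lies at the very end of the fingers, on their centre line; the grasp point (between the pads) lies 19 mm behind it (pinch_z is the distance from the TCP to the grasp point, in m); z points along the fingers, y is the line along which they close (so a half turn about z gives the same grasp; the last joint's range is limited). The gripper opens to 85 mm and grips with 20 to 120 N. Pads are 22 mm wide; open, the fingers measure 114 mm over their backs; the gripper's body (76 mm by 85 mm) begins 54 mm behind the grasp point. The pads swing forward as they close: fully open they stand 13 mm farther back than shut.
Start: joints at [-1.454, 0.053, 1.613, -0, 1.476, -0.119], TCP at [0.146, -0.608, 0.231] pointing down, gripper open.
Joint ranges: [-3.01, 3.01], [-1.01, 2.22], [0.06, 2.58], [-1.02, 4.17], [0.09, 2.62], [-3.14, 3.14]. Speed limits (rad/s): [2.57, 2.57, 3.14, 3.14, 3.14, 3.14].

INTERFACE

Orientations are given as a unit quaternion [w, x, y, z].
In Python, from plant import * gives the robot as it stands. The module is installed in compiled form; this text tells all that it offers.
- The arm moves only by the tool play_rows, never from a script. Its arguments are lists of equal length, an entry for each row: "linear": the shift along the world's x, y, z in m, a list of three; "turn": the turn about the world's z in degrees. A call has 1 to 8 rows; each row shifts and turns the commanded pose from where the row before left it; what a row does not reach is not made up. A row lasts 1/8 s, in which the tool goes at most 62.5 mm and 10.7 degrees, less where a joint would pass 70% of its speed; a pose out of reach is approached as far as the arm can. A call is refused whole if a number of a shift passes 0.0625 or a number of a turn 10.7, either way. A call with a gripper value outside its range is refused whole. "hand" is the finger opening in m, from 0 to 0.0854, set as the call begins (left out, the last holds). The fingers move at their own pace and stop on an object; the grip force is fixed at half the most. Time passes only in rows, so rows that do not move let the fingers close. It gives the time, the measured TCP pose, the force, the opening and the grip force at its end, in the units of the state.
- state(): the state, without advancing time (a new reading comes with each control period).
- grab_frame(name): name is "side" or "top" or "wrist"; returns the picture (420x560x3 uint8, red, green, blue); there is no depth.
- camera_info(name): a dict with "camera_matrix" (3x3 intrinsics, pixels), "distortion" ([k1, k2, p1, p2, k3] as OpenCV has them; the pictures are not rectified), "origin" and "attitude" of the camera in the world; the wrist camera has in their place "mount" (4x4, takes a point from camera to tool coordinates, whose origin is the TCP and whose axes are the flange's). Camera axes: x right, y down, z forward; pixel columns grow to the right and rows downward; lengths in m; the calibration is good to about 2 mm. A picture is of the moment at which its call begins: read the wrist's pose just before it. camera_info takes no time and is no camera call.
- job_done(): hands the job in; it is judged then, once.
Trained networks look in the newest picture that a camera, given by its name, has taken for a name from the list of things; names that differ only in an ending like _2 or _b are one class to them, and where a whole thing is asked for, a point or a joint stands for the part that bears it (a point fixed in the world has none). Each returns a list of dicts, best first, with "p" (0 to 1); they miss things now and then, are a little off and sometimes report something else, mostly with a low value. They report only what shows in the picture. A call takes as long as a camera call.
- trace(camera, thing): "region" (420x560 bool, what is visible of it) and "location" ([column, row] in pixels, amid what is visible of it).
The state is a dict: "time": time; "joint_pos": joint angles; "joint_vel": joint speeds; "joint_efforts": joint torques, N m; "tool_pos": TCP position; "tool_rot": TCP orientation; "contact_force": force on the tool from outside, world axes, zero at the start; "ft_torque": the same for the moment, N m; "gripper_width": opening from 0.0 (shut) to 1.0 (fully open); "grasp_force": force on a finger pad.
Only numpy, scipy, OpenCV 4.12 (cv2) and the standard library are available. Lean on these libraries where they do the work, as an engineer would, in place of code of your own. Each camera call takes 0.05 s, during which the arm holds its last target. There are 200 camera calls.

## Working session

There is one attempt and no reset: what is moved stays moved. The work goes in short steps, Python scripts to look and compute and a tool call to move; the robot and the scene stay as the last step left them, time stands still between calls to the robot, and variables do not carry over. Pictures are saved under pics/ and viewed, at most 10 in all, crops included, and the job is handed in when it is done.

Besides the shell and the picture viewer there is one more tool, called as a command line: name --pt "numbers of a row" for each row, then --argument value for the rest. play_rows: Moves the arm, as the interface text tells. Its arguments: {"type":"object","properties":{"linear":{"type":"array","items":{"type":"array","items":{"type":"number"}}},"turn":{"type":"array","items":{"type":"number"}},"hand":{"type":"number"}},"required":["linear","turn"]}

```bash
mkdir -p pics
cat > h.py <<'E'
from plant import *
import numpy as np, cv2
from scipy.spatial.transform import Rotation as R
def save(im,n): cv2.imwrite('pics/'+n,im[:,:,::-1])
def cam(name,st=None):
    c=camera_info(name); K=np.array(c['camera_matrix']);d=np.array(c['distortion'],float)
    if name=='wrist':
        st=st or state(); q=st['tool_rot']; T=np.eye(4);T[:3,:3]=R.from_quat([q[1],q[2],q[3],q[0]]).as_matrix();T[:3,3]=st['tool_pos']
        M=T@np.array(c['mount']); return K,d,M[:3,3],M[:3,:3]
    a=np.array(c['attitude'],float)
    A=a if a.shape==(3,3) else R.from_quat([a[1],a[2],a[3],a[0]]).as_matrix()
    return K,d,np.array(c['origin']),A
def onz(c,px,z):
    K,d,o,A=c
    u=cv2.undistortPoints(np.array(px,float).reshape(-1,1,2),K,d).reshape(-1,2)
    r=np.c_[u,np.ones(len(u))]@A.T
    return o+r*((z-o[2])/r[:,2])[:,None]
def proj(c,P):
    K,d,o,A=c
    return cv2.projectPoints((np.array(P,float).reshape(-1,3)-o)@A,np.zeros(3),np.zeros(3),K,d)[0].reshape(-1,2)
E
python3 - <<'E'
from h import *
a=camera_info('top'); print(a['origin'],a['attitude']); print(camera_info('side')['origin'],camera_info('wrist')['mount'])
t=grab_frame('top'); save(t,'top1.png'); c=cam('top')
for n in ['power_box','cover','cover_press','cord_spool','rivet_jar','bodkin','pin_hammer']:
    r=trace('top',n)
    for k in r[:1]:
        print(n,k['p'],k['location'],onz(c,k['location'],.08 if n in('power_box','cover','cover_press') else .03))
        if n in('cover','power_box'):
            b=cv2.minAreaRect(np.argwhere(k['region'])[:,::-1].astype(np.float32)); print(onz(c,cv2.boxPoints(b),.08).round(4))
print(state())
s=grab_frame('side'); save(s,'side1.png')
E
```

```text
[ 0.54613157 -0.05336834  0.7173211 ] [-0.00998329  0.71306089 -0.7007169   0.02098393]
[ 0.38568907 -0.83352272  0.5651791 ] [[-3.64001256e-05 -9.45480212e-01 -3.25679547e-01  8.50144066e-02]
 [ 9.99999291e-01 -4.22164832e-04  1.11382001e-03  6.49464196e-04]
 [-1.19058523e-03 -3.25679275e-01  9.45479557e-01 -1.42433603e-01]
 [ 0.00000000e+00  0.00000000e+00  0.00000000e+00  1.00000000e+00]]
power_box 0.72 [236.4, 248.0] [[0.51622848 0.00971683 0.08      ]]
[[ 0.4906  0.1528  0.08  ]
 [ 0.6434  0.0993  0.08  ]
 [ 0.5538 -0.1495  0.08  ]
 [ 0.4023 -0.0942  0.08  ]]
cover 0.87 [271.0, 259.6] [[ 0.49785703 -0.04851357  0.08      ]]
[[ 0.4598  0.0258  0.08  ]
 [ 0.58   -0.0158  0.08  ]
 [ 0.5399 -0.1309  0.08  ]
 [ 0.4199 -0.0885  0.08  ]]
cover_press 0.74 [273.3, 258.6] [[ 0.49958826 -0.05233053  0.08      ]]
cord_spool 0.65 [337.3, 318.7] [[ 0.38922483 -0.16971502  0.03      ]]
rivet_jar 0.68 [372.0, 255.3] [[ 0.50448202 -0.23159146  0.03      ]]
bodkin 0.85 [237.4, 336.5] [[0.35493278 0.00984328 0.03      ]]
pin_hammer 0.83 [256.1, 169.8] [[ 0.65651109 -0.01802798  0.03      ]]
{'time': 0.4, 'joint_pos': array([-1.45398237e+00,  5.27895978e-02,  1.61308620e+00, -1.57073428e-06,
        1.47596540e+00, -1.18981726e-01]), 'joint_vel': array([ 0.00078786, -0.00230722,  0.00014399, -0.00093583,  0.00045581,
       -0.00057461]), 'joint_efforts': array([-1.26542596e-03, -3.93054020e+01, -3.69813251e+01, -1.30811850e-04,
        2.45404226e-03,  1.03471482e-06]), 'tool_pos': array([ 0.14601099, -0.60761298,  0.23113662]), 'tool_rot': array([-1.24274258e-04,  9.93058079e-01,  1.17624978e-01, -6.47130852e-07]), 'contact_force': array([-0.42301734, -0.64394763, -0.43943091]), 'ft_torque': array([-0.03201478, -0.01934223,  0.0453842 ]), 'grasp_force': 0.0, 'gripper_width': 0.9970160021197425}
```

View pics/top1.png

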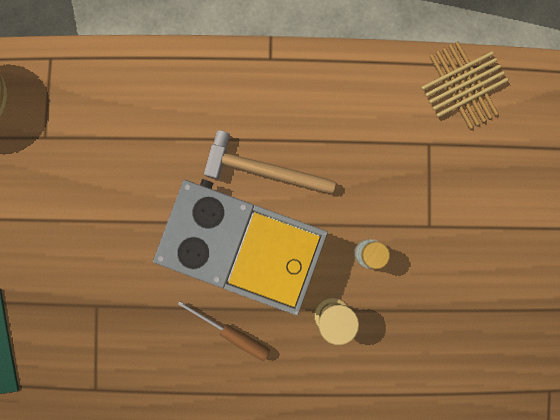

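View pics/side1.png

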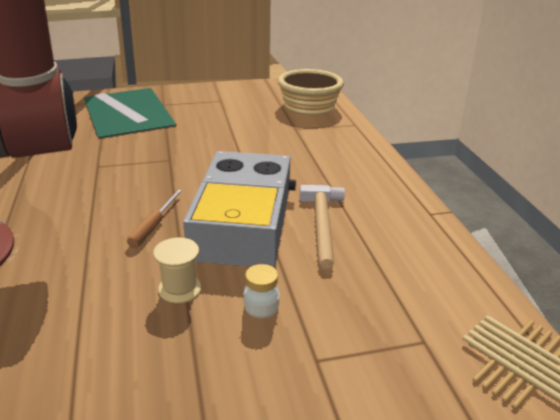

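The top view shows the box yawed about -19°. The cover is closed with its ring near (294,267). The spool is at (338,323), the jar at (374,255) and the hammer and bodkin lie clear of the cover. Next I close the fingers and approach.

play_rows --pt "0.03 0.045 0" --pt "0.035 0.045 0" --pt "0.035 0.045 0" --pt "0.035 0.045 0" --pt "0.035 0.045 0" --pt "0.035 0.045 0" --pt "0.035 0.045 0" --pt "0.035 0.045 0" --turn '[-4.1,-4.1,-4.1,-4.1,-4.1,-4.1,-4.1,-4.0]' --hand 0

```text
time: 1.45
tool_pos: [0.422, -0.2461, 0.2317]
tool_rot: [0.0, 0.986, -0.168, 0.001]
contact_force: [1.0, -0.4, 1.2]
gripper_width: 0.005
grasp_force: 0.0
```

Run:
```python
from h import *
s=state(); print(s['tool_pos'],s['tool_rot'],s['contact_force'])
c=cam('wrist',s); w=grab_frame('wrist'); save(w,'w1.png')
for n in ['cover','cover_press']:
    for k in trace('wrist',n)[:1]:
        print(n,k['p'],k['location'],onz(c,k['location'],.08))
        b=cv2.minAreaRect(np.argwhere(k['region'])[:,::-1].astype(np.float32)); print(onz(c,cv2.boxPoints(b),.08).round(4))
ct=cam('top'); print('ring top',onz(ct,[294,267],.08), onz(ct,[[186,181],[327,233],[298,314],[154,262]],.08))
```

```text
[ 0.42195524 -0.24612904  0.23169582] [ 2.89576446e-04  9.85803203e-01 -1.67903812e-01  5.20060554e-04] [ 0.98160773 -0.386262    1.19194928]
cover 0.61 [53.5, 184.4] [[ 0.49556562 -0.06746547  0.08      ]]
[[ 0.4587  0.0155  0.08  ]
 [ 0.5696 -0.0571  0.08  ]
 [ 0.5347 -0.1476  0.08  ]
 [ 0.4231 -0.0896  0.08  ]]
cover_press 0.87 [52.3, 182.8] [[ 0.49715165 -0.06716858  0.08      ]]
[[ 0.5696 -0.0571  0.08  ]
 [ 0.5347 -0.1476  0.08  ]
 [ 0.4231 -0.0896  0.08  ]
 [ 0.4587  0.0155  0.08  ]]
ring top [[ 0.48611127 -0.08720982  0.08      ]] [[ 0.62739038  0.09736564  0.08      ]
 [ 0.54388909 -0.14186143  0.08      ]
 [ 0.40782662 -0.09518987  0.08      ]
 [ 0.49016934  0.14758682  0.08      ]]
```

View pics/w1.png

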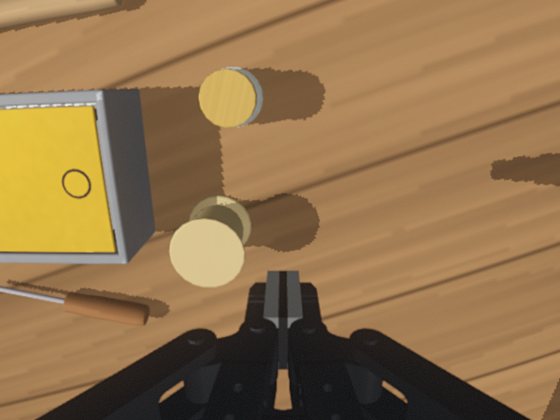

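Wrist view: the ring is at (76,184). The spool (207,250) and jar (231,97) are between the tool and the box, well below tool height. The ring estimates agree at about (0.486,-0.088).

play_rows --pt "0.016 0.04 0" --pt "0.016 0.04 0" --pt "0.016 0.04 -0.02" --pt "0.016 0.038 -0.04" --pt "0 0 -0.04" --pt "0 0 -0.03" --pt "0 0 0" --turn '[0,0,0,0,0,0,0]'

```text
time: 2.48
tool_pos: [0.4827, -0.09, 0.0985]
tool_rot: [-0.0, 0.986, -0.167, -0.003]
contact_force: [-0.3, -0.8, 1.2]
gripper_width: 0.001
grasp_force: 0.0
```

Run:
```python
from h import *
s=state(); print(s['tool_pos'],s['contact_force'])
q=[0,.98580,-.1679,0]
st=dict(tool_pos=np.array([0.42195524,-0.24612904,0.23169582]),tool_rot=np.array([2.9e-4,.985803,-.167904,5.2e-4]))
print(onz(cam('wrist',st),[[76,184],[97,105],[116,252]],.08))
c=cam('wrist',s); w=grab_frame('wrist'); save(w,'w2.png')
```

```text
[ 0.48265893 -0.08999002  0.09853056] [-0.3129155  -0.83565183  1.19240628]
[[ 0.48906781 -0.08651091  0.08      ]
 [ 0.53983485 -0.13393099  0.08      ]
 [ 0.42189793 -0.09002182  0.08      ]]
```

View pics/w2.png

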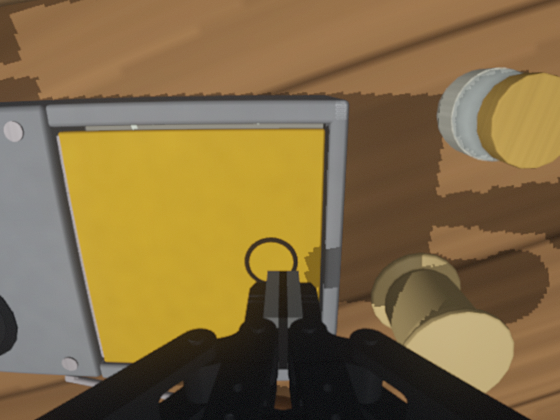

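The wrist view shows the ring at (271,261), just beyond the fingertips by 4–6 mm. I'll nudge across and press gently.

play_rows --pt "0.005 0.003 -0.005" --pt "0 0 -0.009" --pt "0 0 -0.004" --pt "0 0 -0.003" --pt "0 0 -0.002" --pt "0 0 0" --turn '[0,0,0,0,0,0]'

```text
time: 3.28
tool_pos: [0.49, -0.0867, 0.0785]
tool_rot: [0.0, 0.986, -0.167, -0.0]
contact_force: [-0.9, 1.1, 2.7]
gripper_width: 0.0
grasp_force: 1.4
```

play_rows --pt "0 0 -0.0015" --pt "0 0 -0.0015" --pt "0 0 -0.001" --pt "0 0 0" --turn '[0,0,0,0]'

```text
time: 3.78
tool_pos: [0.4902, -0.0867, 0.0755]
tool_rot: [-0.0, 0.986, -0.167, -0.0]
contact_force: [-4.3, 1.1, 9.9]
gripper_width: 0.002
grasp_force: 4.9
```

play_rows --pt "0 0 -0.0015" --pt "0 0 0" --turn '[0,0]'

```text
time: 4.03
tool_pos: [0.4903, -0.0867, 0.0753]
tool_rot: [-0.0, 0.986, -0.167, -0.0]
contact_force: [-9.2, 2.8, 18.1]
gripper_width: 0.002
grasp_force: 8.9
```

At the stop. Release upward and back, clear of the swing.

play_rows --pt "0 0 0.02" --pt "-0.008 -0.024 0.045" --pt "-0.013 -0.038 0.045" --pt "-0.013 -0.038 0.03" --pt "0 0 0" --pt "0 0 0" --pt "0 0 0" --pt "0 0 0" --turn '[0,0,0,0,0,0,0,0]'

```text
time: 5.03
tool_pos: [0.4558, -0.1856, 0.2114]
tool_rot: [-0.0, 0.986, -0.166, -0.001]
contact_force: [0.6, 1.3, 0.5]
gripper_width: 0.001
grasp_force: 0.0
```

play_rows --pt "0 0 0" --pt "0 0 0" --pt "0 0 0" --pt "0 0 0" --pt "0 0 0" --pt "0 0 0" --pt "0 0 0" --turn '[0,0,0,0,0,0,0]'

```text
time: 5.9
tool_pos: [0.456, -0.1867, 0.2129]
tool_rot: [0.0, 0.986, -0.167, 0.0]
contact_force: [-0.8, -0.6, 0.0]
gripper_width: 0.002
grasp_force: 0.0
```

Run:
```python
from h import *
s=state(); print(s['time'],s['tool_pos'],s['contact_force'])
for cn in ['wrist','top']:
  c=cam(cn,s); w=grab_frame(cn); save(w,cn+'3.png')
  for n in ['tripped','tripped_top','healthy']:
    for k in trace(cn,n)[:2]:
        print(cn,n,k['p'],k['location'],onz(c,k['location'],.062),k['region'].sum())
cb=np.array([0.5175,0.0025]);yb=np.array([.3295,.944]);xb=np.array([.944,-.3295])
for x in(-.024,.024): print(x,cb+x*xb-.058*yb, proj(cam('wrist',s),np.r_[cb+x*xb-.058*yb,.055]))
t=cv2.imread('pics/top3.png'); w=cv2.imread('pics/wrist3.png'); cv2.imwrite('pics/m3.png',np.hstack([w[:,:430],cv2.resize(t[150:350,130:340],(370,352))[:352].copy() if 0 else cv2.copyMakeBorder(cv2.resize(t[150:350,130:340],(370,352)),0,68,0,0,cv2.BORDER_CONSTANT)]))
```

```text
5.9 [ 0.45602625 -0.18672803  0.21285197] [-0.83576751 -0.56386969  0.01274042]
wrist tripped 0.73 [18.1, 223.0] [[0.50968028 0.04161545 0.062     ]] 6746
wrist tripped 0.71 [108.2, 170.4] [[ 0.5235394  -0.05912223  0.062     ]] 434
wrist tripped_top 0.82 [108.7, 171.9] [[ 0.52227204 -0.05893633  0.062     ]] 408
top tripped 0.49 [278.5, 243.4] [[ 0.52453006 -0.06079486  0.062     ]] 83
top tripped_top 0.55 [255.9, 169.9] [[ 0.65119055 -0.01932976  0.062     ]] 2296
top tripped_top 0.44 [276.4, 244.8] [[ 0.52206268 -0.05721976  0.062     ]] 76
top healthy 0.45 [268.1, 267.6] [[ 0.48269382 -0.04363714  0.062     ]] 77
top healthy 0.36 [373.2, 255.4] [[ 0.50627468 -0.22540145  0.062     ]] 811
-0.024 [ 0.475733 -0.044344] [[121.99039075 224.49848539]]
0.024 [ 0.521045 -0.06016 ] [[114.26910034 170.93008744]]
```

View pics/m3.png

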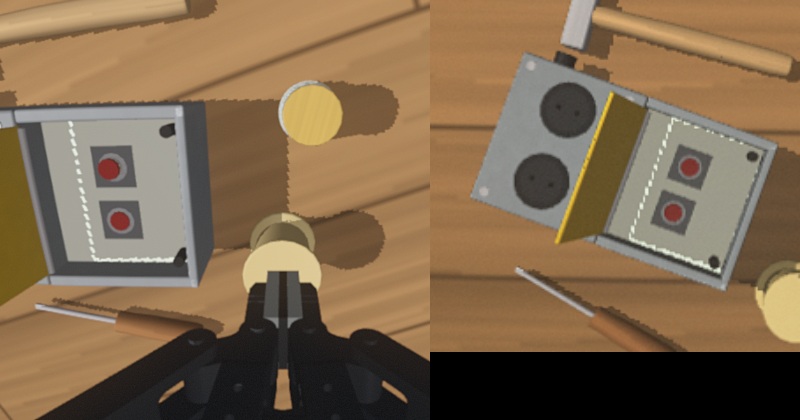

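Both views show the upper button (wrist 108,171; box x=+24) shifted by its extra height with a white ring, so it is the tripped one. The other, at (120,221), is in. The cover stands fully open.

play_rows --pt "0.0165 0.032 0" --pt "0.0165 0.032 0" --pt "0.0165 0.032 -0.015" --pt "0.0165 0.031 -0.04" --pt "0 0 -0.045" --pt "0 0 -0.025" --pt "0 0 0" --turn '[0,0,0,0,0,0,0]'

```text
time: 7.18
tool_pos: [0.5201, -0.0591, 0.0852]
tool_rot: [-0.0, 0.986, -0.167, -0.003]
contact_force: [-0.2, -0.1, 0.3]
gripper_width: 0.001
grasp_force: 0.0
```

Run:
```python
from h import *
s=state(); print(s['time'],s['tool_pos'],s['contact_force'])
c=cam('wrist',s); w=grab_frame('wrist'); save(w,'w4.png')
for k in trace('wrist','tripped_top')[:2]: print(k['p'],k['location'],onz(c,k['location'],.062),k['region'].sum())
print(proj(c,[0.522,-.0595,.062]),proj(c,s['tool_pos']))
```

```text
7.175 [ 0.52006266 -0.05905235  0.08522776] [-0.16448362 -0.05803987  0.26015848]
0.72 [278.1, 257.1] [[ 0.52580747 -0.05887115  0.062     ]] 970
[[281.8424894 263.2579022]] [[282.31421818 291.33027143]]
```

View pics/w4.png

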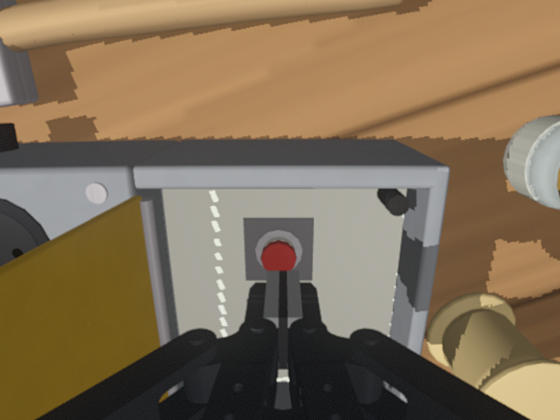

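The red button is centred at about (279,259), right in front of and below the fingertips, within ~2 mm of the estimate. Press.

play_rows --pt "0.0015 0 -0.008" --pt "0 0 -0.01" --pt "0 0 -0.003" --pt "0 0 -0.002" --pt "0 0 -0.002" --pt "0 0 -0.0015" --pt "0 0 0" --turn '[0,0,0,0,0,0,0]'

```text
time: 8.15
tool_pos: [0.5236, -0.0597, 0.0615]
tool_rot: [0.0, 0.986, -0.167, 0.0]
contact_force: [-0.2, 0.5, 1.1]
gripper_width: -0.0
grasp_force: 0.7
```

play_rows --pt "0 0 -0.002" --pt "0 0 -0.002" --pt "0 0 -0.002" --pt "0 0 0" --turn '[0,0,0,0]'

```text
time: 8.65
tool_pos: [0.5235, -0.0597, 0.0551]
tool_rot: [-0.0, 0.986, -0.167, -0.0]
contact_force: [0.0, 0.9, 0.4]
gripper_width: 0.0
grasp_force: 0.3
```

play_rows --pt "0 0 -0.001" --pt "0 0 -0.001" --pt "0 0 0" --turn '[0,0,0]'

```text
time: 9.02
tool_pos: [0.5236, -0.0597, 0.0548]
tool_rot: [0.0, 0.986, -0.167, -0.001]
contact_force: [-5.4, 0.9, 10.4]
gripper_width: -0.001
grasp_force: 5.4
```

Clicked and bottomed. Rise and check.

play_rows --pt "0 0 0.03" --pt "0 0 0.06" --pt "0 0 0.06" --pt "0 0 0.05" --pt "0 0 0" --turn '[0,0,0,0,0]'

```text
time: 9.65
tool_pos: [0.526, -0.0603, 0.2592]
tool_rot: [0.0, 0.986, -0.167, 0.005]
contact_force: [-0.2, 0.1, -0.8]
gripper_width: 0.003
grasp_force: 0.0
```

Run:
```python
from h import *
s=state(); print(s['time'],s['tool_pos'],s['contact_force'])
c=cam('wrist',s); w=grab_frame('wrist'); save(w,'w5.png'); save(grab_frame('side'),'s5.png')
b=cv2.imread('pics/s5.png')[80:290,120:380]; cv2.imwrite('pics/m5.png',np.hstack([cv2.resize(cv2.imread('pics/w5.png'),(480,360)),cv2.resize(b,(320,360))]))
```

```text
9.65 [ 0.52603371 -0.06032414  0.2592101 ] [-0.21746243  0.13620992 -0.81009169]
```

View pics/m5.png

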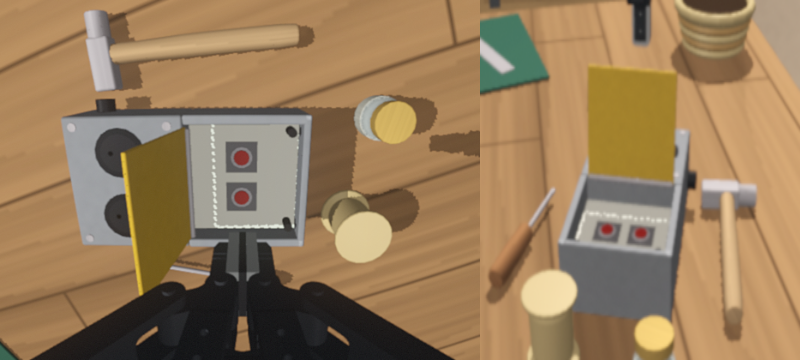

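Both buttons (wrist 241,157 and 241,197) now look equal and in, and the cover is fully open. Next I go over and behind it.

play_rows --pt "0.004 0.03 0" --pt "0.004 0.032 0" --pt "0.004 0.032 0" --pt "0.004 0.031 0" --pt "0 0 -0.03" --pt "0 0 -0.04" --pt "0 0 -0.015" --pt "0 0 0" --turn '[0,0,0,0,0,0,0,0]'

```text
time: 10.75
tool_pos: [0.538, 0.0653, 0.1658]
tool_rot: [0.0, 0.986, -0.167, -0.002]
contact_force: [-0.5, -0.1, 1.5]
gripper_width: -0.001
grasp_force: 0.0
```

Run:
```python
from h import *
s=state()
cb=np.array([0.5175,0.0025]);yb=np.array([.3295,.944]);xb=np.array([.944,-.3295])
d=s['tool_pos'][:2]-cb; print(s['time'],s['tool_pos'],d@xb,d@yb)
y0,z0=d@yb,s['tool_pos'][2]
# planned path: TCP centre in box (y,z); finger half-thickness 14 mm
for th in [1.75,1.4,1.2,1.0,.8,.6,.4,.2,.1,0]:
    r=.096; y=-r*np.cos(th)+.002*np.sin(th); z=.078+r*np.sin(th)+.002*np.cos(th)
    print(th,round(y,4),round(z,4),(y*yb).round(4))
```

```text
10.75 [0.53802493 0.06525389 0.16581677] -0.0013018703836888519 0.06600264172530881
1.75 0.0191 0.1721 [0.0063 0.018 ]
1.4 -0.0143 0.1729 [-0.0047 -0.0135]
1.2 -0.0329 0.1682 [-0.0108 -0.0311]
1.0 -0.0502 0.1599 [-0.0165 -0.0474]
0.8 -0.0654 0.1483 [-0.0216 -0.0618]
0.6 -0.0781 0.1339 [-0.0257 -0.0737]
0.4 -0.0876 0.1172 [-0.0289 -0.0827]
0.2 -0.0937 0.099 [-0.0309 -0.0884]
0.1 -0.0953 0.0896 [-0.0314 -0.09  ]
0 -0.096 0.08 [-0.0316 -0.0906]
```

play_rows --pt "-0.004 -0.0115 0" --pt "-0.004 -0.0115 0" --pt "-0.003 -0.009 0" --pt "-0.003 -0.008 0" --pt "-0.003 -0.008 0" --pt "-0.003 -0.008 0" --pt "-0.003 -0.008 0" --pt "-0.003 -0.008 0" --turn '[0,0,0,0,0,0,0,0]'

```text
time: 11.75
tool_pos: [0.5126, -0.0069, 0.1674]
tool_rot: [-0.0, 0.986, -0.167, -0.001]
contact_force: [1.9, 3.1, -0.3]
gripper_width: -0.0
grasp_force: 1.5
```

play_rows --pt "-0.003 -0.0085 -0.0025" --pt "-0.003 -0.0085 -0.0025" --pt "-0.003 -0.0085 -0.0025" --pt "-0.0025 -0.007 -0.006" --pt "-0.0025 -0.007 -0.006" --pt "-0.0015 -0.0045 -0.0045" --pt "-0.0015 -0.0045 -0.0045" --pt "-0.0015 -0.0045 -0.005" --turn '[0,0,0,0,0,0,0,0]'

```text
time: 12.75
tool_pos: [0.4952, -0.0599, 0.1346]
tool_rot: [-0.0, 0.986, -0.167, 0.0]
contact_force: [1.2, 2.6, 3.1]
gripper_width: 0.004
grasp_force: 1.5
```

play_rows --pt "-0.001 -0.003 -0.006" --pt "-0.001 -0.003 -0.006" --pt "-0.001 -0.003 -0.006" --pt "-0.001 -0.003 -0.006" --pt "-0.001 -0.003 -0.006" --pt "-0.001 -0.003 -0.005" --pt "-0.001 -0.003 -0.004" --pt "-0.001 -0.002 -0.003" --turn '[0,0,0,0,0,0,0,0]'

```text
time: 13.75
tool_pos: [0.4868, -0.0828, 0.0924]
tool_rot: [-0.0, 0.986, -0.167, -0.0]
contact_force: [1.0, 1.9, 1.3]
gripper_width: 0.001
grasp_force: 1.3
```

play_rows --pt "0 -0.002 -0.003" --pt "0 -0.002 -0.003" --pt "0 0 -0.003" --pt "0 0 -0.0025" --pt "0 0 -0.002" --pt "0 0 -0.0015" --pt "0 0 0" --turn '[0,0,0,0,0,0,0]'

```text
time: 14.62
tool_pos: [0.487, -0.0869, 0.0777]
tool_rot: [0.0, 0.986, -0.167, -0.0]
contact_force: [-1.3, -2.3, 2.8]
gripper_width: 0.003
grasp_force: 1.4
```

play_rows --pt "0 0 -0.0015" --pt "0 0 -0.001" --pt "0 0 -0.0005" --pt "0 0 0" --turn '[0,0,0,0]'

```text
time: 15.12
tool_pos: [0.4871, -0.0868, 0.0755]
tool_rot: [0.0, 0.986, -0.167, -0.0]
contact_force: [-2.9, -2.4, 7.2]
gripper_width: 0.002
grasp_force: 3.4
```

play_rows --pt "0 0 -0.001" --pt "0 0 -0.001" --pt "0 0 0" --turn '[0,0,0]'

```text
time: 15.5
tool_pos: [0.4873, -0.0868, 0.0753]
tool_rot: [0.0, 0.986, -0.166, -0.0]
contact_force: [-9.7, 0.3, 16.3]
gripper_width: -0.001
grasp_force: 8.7
```

play_rows --pt "0 0 0.003" --pt "0 0 0.003" --pt "0 0 0.004" --pt "0 0 0.02" --pt "0 0 0.04" --pt "-0.013 -0.038 0.04" --pt "-0.013 -0.038 0.03" --pt "0 0 0" --turn '[0,0,0,0,0,0,0,0]'

```text
time: 16.5
tool_pos: [0.4619, -0.1647, 0.2157]
tool_rot: [0.001, 0.986, -0.168, 0.003]
contact_force: [0.3, 0.3, -0.1]
gripper_width: -0.002
grasp_force: 0.0
```

play_rows --pt "0 0 0" --pt "0 0 0" --pt "0 0 0" --pt "0 0 0" --pt "0 0 0" --pt "0 0 0" --pt "0 0 0" --pt "0 0 0" --turn '[0,0,0,0,0,0,0,0]'

```text
time: 17.5
tool_pos: [0.461, -0.1627, 0.2129]
tool_rot: [-0.0, 0.986, -0.167, 0.0]
contact_force: [1.0, 0.4, -0.3]
gripper_width: 0.001
grasp_force: 0.0
```

Run:
```python
from h import *
s=state(); print(s['time'],s['tool_pos'],s['contact_force'])
save(grab_frame('wrist'),'w6.png'); save(grab_frame('side'),'s6.png')
b=cv2.imread('pics/s6.png')[80:290,120:380]; cv2.imwrite('pics/m6.png',np.hstack([cv2.resize(cv2.imread('pics/w6.png'),(480,360)),cv2.resize(b,(320,360))]))
```

```text
17.5 [ 0.46100759 -0.16273126  0.21286004] [ 1.03882566  0.43835213 -0.27169138]
```

View pics/m6.png

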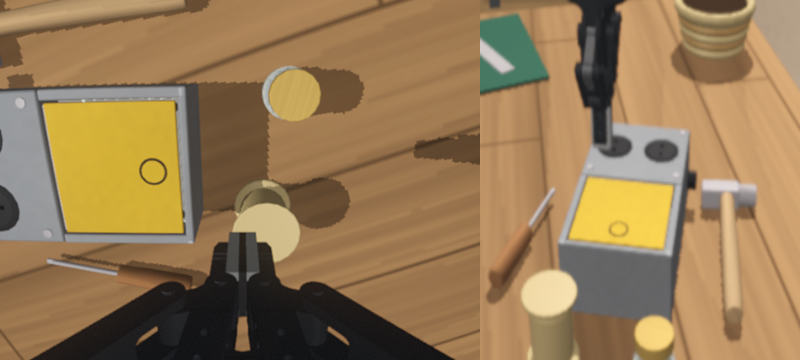

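The cover is flush and still shut 2 s after release, with the ring at (152,171) in the wrist view. All four bystanders are where they started.

```bash
python3 -c "
from plant import *
print(job_done())"
```

```text
the job is handed in; nothing more can be done
None
```

The cover was opened at the ring, the tripped breaker pressed in until it clicked, and the cover relatched flush; I handed the job in at about 17.6 s (limit 54 s), with the spool, jar, bodkin and hammer untouched, and no verdict was returned.

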